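# Hang the bench hammers back in their ring stand

### The job

Put the small steel hammer and the nylon-faced mallet back in the hammer stand: drop each one handle-first down through the empty ring that fits its handle (the small ring for the hammer, the large ring for the mallet) until its head catches and it hangs there quietly. Do not move the oil bottle or the screw jar, and leave the brass hammer hanging where it is.

Things in the scene. Friction and masses are not known exactly. Their poses are not given: they have to be found in the camera images.
- hammer_grip (a point): Small steel watch hammer with an orange-brown wooden handle, lying on the bench, 202 mm long, 0.16 kg. This point is on the handle's axis, 69 mm from the head's underside, 8 mm above the bench while it lies. Hammer's axes: +y along the handle from head to free end, x along the head, z up while it lies.
- hammer_neck (a point): Hammer's neck: where the handle's axis meets the head's underside; axes as hammer_grip. From here the handle, a round rod of 14.6 mm diameter with a flat end, runs 185 mm along +y. The head is a bar 64 mm long (x) and 17 mm thick; hung in a ring it sways for a few seconds.
- mallet_grip (a point): Nylon-faced mallet lying on the bench, 193 mm long, 0.2 kg: light wooden handle, aluminium head with one white and one red face. This point is on the handle's axis, 65 mm from the head's underside, 13 mm above the bench while it lies. Mallet's axes: +y along the handle from head to free end (it slopes 0.8 degrees down that way), x along the head, z up while it lies.
- mallet_neck (a point): Mallet's neck: where the handle's axis meets the head's underside; axes as mallet_grip. From here the handle runs 165 mm along +y, 21 mm thick at the head, 23 mm over its outer half, with a chamfered end. The head is 64 mm long (x), a 28 mm square block with round 28 mm faces at its ends.
- small_ring_mouth (a point): Centre of the small ring, in the plane of its top, 205 mm above the bench; z up, +x towards the rail. A fixed level ring of 6 mm round bar dipped in black plastic, bore 21 mm (only the hammer's handle passes). It stands 55 mm ahead (-x of its axes) of the stand's rail, on an arm from a clamp block; nothing but the bench is below it.
- large_ring_mouth (a point): Centre of the large ring, made and placed like the small one, bore 31 mm (the mallet's handle passes), fixed; top at 205 mm.
- mid_ring_mouth (a point): Centre of the third ring, bore 25 mm, fixed, top at 205 mm: it holds the brass hammer. The three rings stand side by side on the rail, about 105 mm apart, in any order.
- brass_hammer_neck (a point): Brass-headed hammer that already hangs in the third ring, its head (64 mm long, 22 mm across) resting on the ring. This point lies on its axis at the head's underside, z up.
- stand: Fixed hammer stand; origin on the bench below the middle of its rail (330 mm along its y axis, top 204 mm high, clamp and end blocks 209 mm), uprights at y = +-145 mm, foot 70 x 330 x 8 mm; rings on its -x side, towards the robot. Between it and the robot a grinder, up to 233 mm high (x 0.25 to 0.47, y -0.13 to 0.23), fills the bench; left of it a tall polisher cabinet begins at y = 0.42.
- oil_bottle: Amber oil bottle with a red spout, standing, 31 mm across, 91 mm tall; origin at the centre of its underside. Bystander.
- screw_jar: Clear screw jar with a black lid, 55 mm across, 68 mm tall; origin at the centre of its underside. Bystander.

How it is judged:
By the outcome, as a careful person would: the job done as asked, in the order asked, and still so for the second after the job is handed in, with the robot touching nothing.
It also fails if it takes over 69 s, if anything falls off the work surface, if the arm or the gripper's body presses on something with over 40 N, if the wrist force passes 120 N, or if a joint passes its speed limit or range.

### The arm

A 6-joint arm with a two-finger parallel gripper is mounted at the origin on a cart in front of the work surface, level with it; the furniture and walls round the work are solid. World frame = base frame: x ahead of the robot, y to its left, z up, the work surface at z = 0. Lengths are in m, angles in rad, forces in N, time in s.
With the tool pointing down it reaches from about 0.3 to 0.875 m from the base axis. Payload 4.2 kg.
Tool frame: the origin (TCP) lies at the very end of the fingers, on their centre line; the grasp point (between the pads) lies 19 mm behind it; z points along the fingers, y is the direction in which the jaws open and shut (so a half turn about z gives the same grasp; the last joint's range is limited). The gripper opens to 85 mm and grips with 20 to 120 N. Pads are 22 mm wide; open, the fingers measure 114 mm over their backs; the gripper's body (76 mm by 85 mm) begins 54 mm behind the grasp point. The pads swing forward as they close: fully open they stand 13 mm farther back than shut.
Start: joints at [-1.319, 0.32, 1.565, -0, 1.257, -0.02], TCP at [0.154, -0.554, 0.231] pointing down, gripper open.
Joint ranges: [-3.11, 3.11], [-0.84, 2.01], [0.21, 2.61], [-1.34, 4.49], [0.05, 2.63], [-2.56, 2.56]. Speed limits (rad/s): [2.57, 2.57, 3.14, 3.14, 3.14, 3.14].

### API

Orientations are given as a unit quaternion [x, y, z, w].
In Python, from cell import status, snapshot, job gives the robot as it stands.
- The arm moves only by the tool send_rows, never from a script. Its argument "plan" is a list that holds one entry, the list of rows, each a list of 4 numbers: the shift along the tool's x, y, z in mm, then the turn about the tool's z in rad. A call has 1 to 20 rows; each row shifts and turns the commanded pose from where the row before left it, along the tool's axes as they then stand; what a row does not reach is not made up. A row lasts 1/12 s, in which the tool goes at most 41.7 mm and 7.16 degrees, less where a joint would pass 70% of its speed; a pose out of reach is approached as far as the arm can. A call is refused whole if a number of a shift passes 41.7 or a number of a turn 0.125, either way. A call with a gripper value outside its range is refused whole. "claw" is the finger opening in mm, from 0 to 85.4, set as the call begins (left out, the last holds). The fingers move at their own pace and stop on an object; "force" is the grip in N (left out, the last holds). Time passes only in rows, so rows that do not move let the fingers close. It gives the time, the measured TCP pose, the force and the opening at its end, in the units of the state.
- status.get_state(): the state, without advancing time (a new reading comes with each control period).
- snapshot(name): name is "scene" or "side" or "wrist"; returns a dict with "img" (480x640x3 uint8, red, green, blue), "range_z" (480x640 float32, m along the optical axis (not along the pixel's ray), 0 where there is no reading), "fx", "fy", "cx", "cy" (pixels), "D" ([k1, k2, p1, p2, k3] as OpenCV has them; the pictures are not rectified), "origin" and "attitude" of the camera in the world. Camera axes: x right, y up, looking along -z (the intrinsics and any distortion apply to the point x, -y, -z); pixel columns grow to the right and rows downward; lengths in m; the calibration is good to about 2 mm. A picture is of the moment at which its call begins.
- job.finish_job(): hands the job in, once; it reports no verdict.
The state is a dict: "clock": time; "joints": joint angles; "qd": joint speeds; "effort": joint torques, N m; "ee_pos": TCP position; "eef_rot": TCP orientation; "ft_force": force on the tool from outside, world axes, zero at the start; "torque": the same for the moment, N m; "grip_width": finger opening in m.
Only numpy, scipy, OpenCV 4.12 (cv2) and the standard library are available. Lean on these libraries where they do the work, as an engineer would, in place of code of your own. Each camera call takes 0.05 s, during which the arm holds its last target. There are 200 camera calls.

## Working session

There is one attempt and no reset: what is moved stays moved. The work goes in short steps, Python scripts to look and compute and a tool call to move; the robot and the scene stay as the last step left them, time stands still between calls to the robot, and variables do not carry over. Pictures are saved under pics/ and viewed, about 8 in all and at most 12, crops included, and the job is handed in when it is done.

Besides the shell and the picture viewer there is one more tool, called after "Emit:" as name(argument=value, ...), one argument or row to a line, values as JSON. send_rows: Moves the arm, as the interface text tells. Its arguments: {"type":"object","properties":{"plan":{"type":"array","items":{"type":"array","items":{"type":"array","items":{"type":"number"}}}},"claw":{"type":"number"},"force":{"type":"number"}},"required":["plan"]}

```bash
ls; mkdir -p pics
cat > h.py <<'E'
import numpy as np, cv2
from scipy.spatial.transform import Rotation as R
from cell import status, snapshot
def cam(n):
    s=snapshot(n); s['K']=np.array([[s['fx'],0,s['cx']],[0,s['fy'],s['cy']],[0,0,1.]])
    a=np.array(s['attitude']); s['R']=R.from_quat(a).as_matrix() if a.size==4 else a.reshape(3,3)
    return s
def save(s,name): cv2.imwrite('pics/'+name,s['img'][:,:,::-1])
def rays(s,uv):
    p=cv2.undistortPoints(np.array(uv,float).reshape(-1,1,2),s['K'],np.array(s['D'],float)).reshape(-1,2)
    return np.c_[p[:,0],-p[:,1],-np.ones(len(p))]@s['R'].T   # scale: unit depth
def plane(s,uv,z):
    d=rays(s,uv); o=np.array(s['origin']); return o+d*((z-o[2])/d[:,2])[:,None]
def depth(s,uv):
    d=rays(s,uv); o=np.array(s['origin']); return np.array([o+dd*s['range_z'][int(v),int(u)] for dd,(u,v) in zip(d,uv)])
def cloud(s):
    g=np.mgrid[0:480,0:640]; uv=np.c_[g[1].ravel(),g[0].ravel()]
    return (np.array(s['origin'])+rays(s,uv)*s['range_z'].ravel()[:,None]).reshape(480,640,3)
E
python3 - <<'E'
from h import *
for n in ['scene','side','wrist']:
    s=cam(n); save(s,n+'0.png'); print(n,s['origin'],s['attitude'],s['fx'],s['D'],(s['range_z']>0).mean())
print(status.get_state())
E
```

```text
pics
scene [-0.0177214   0.49088367  1.11180192] [-0.121714    0.31962014  0.86827486 -0.35934305] 588.237795812982 [-0.07043799  0.          0.          0.          0.        ] 0.9907259114583333
side [ 0.4490553  -1.32032333  0.78008131] [ 0.51775504 -0.01453477 -0.02044314  0.85516112] 536.9014349658295 [0.05689378 0.         0.         0.         0.        ] 0.879326171875
wrist [ 0.21782824 -0.53547638  0.37303546] [-0.10388084  0.07952476 -0.59961099  0.78952596] 408.41180047144803 [-0.09599783  0.          0.          0.          0.        ] 0.996044921875
{'clock': 0.15, 'joints': array([-1.31900891e+00,  3.20146325e-01,  1.56538488e+00,  9.25309040e-06,
        1.25739525e+00, -1.99754702e-02]), 'qd': array([ 0.00040386, -0.00178577, -0.00345015,  0.00041457,  0.00020261,
       -0.00110649]), 'effort': array([ 5.80074739e-04, -4.15840387e+01, -2.34345442e+01,  7.45253169e-05,
        5.93586999e-03, -1.24787238e-05]), 'ee_pos': array([ 0.15427673, -0.55355188,  0.23068007]), 'eef_rot': array([ 9.90782286e-01,  1.35462234e-01, -7.27538265e-05, -6.62932558e-04]), 'ft_force': array([ 0.09456186,  0.11253162, -0.59110699]), 'torque': array([ 0.06148133, -0.04986656, -0.05234763]), 'grip_width': 0.08559333452449294}
```

View pics/scene0.png

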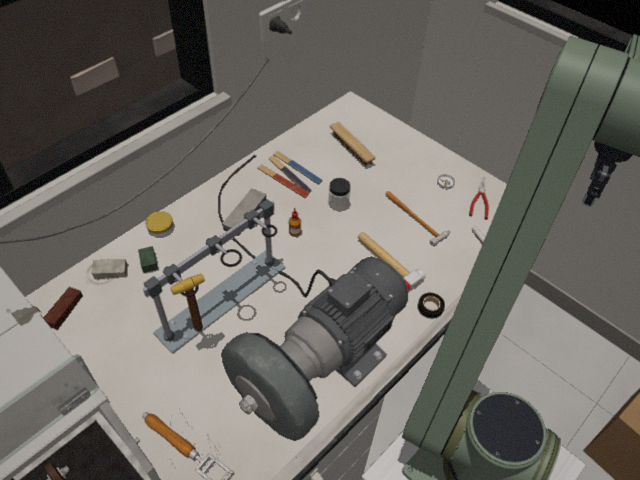

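View pics/side0.png

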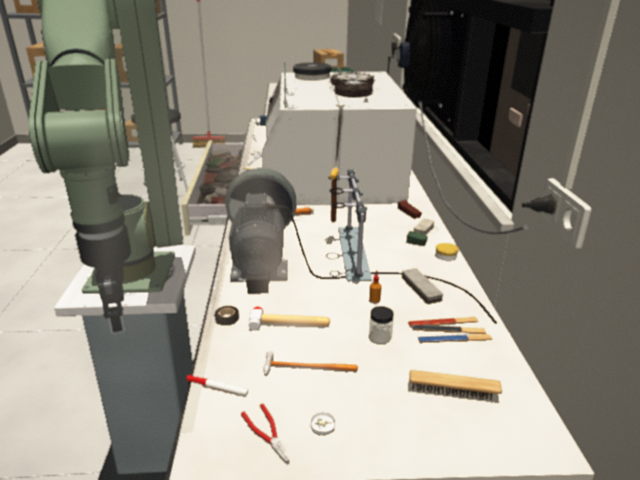

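The scene view shows the hammer with its head at about (438,237) and tail at (388,194), and the mallet with its head at about (412,280) and tail at (362,237). The brass hammer hangs at (187,285), and the empty rings are at (230,257) and (269,231). The side view agrees.

The tool always points down, so I plan to grip each head across its two end faces. The handle should then swing down about the jaw axis.

Run:
```python
from h import *
s=cam('scene'); P=cloud(s); hsv=cv2.cvtColor(s['img'],cv2.COLOR_RGB2HSV)
z=P[...,2]; o=np.array(s['origin'])
def obj(name,u0,u1,v0,v1,zmin=.004,zmax=.05):
    m=np.zeros(z.shape,bool); m[v0:v1,u0:u1]=1; m&=(z>zmin)&(z<zmax)
    n,l,st,c=cv2.connectedComponentsWithStats(m.astype(np.uint8)); k=1+np.argmax(st[1:,4]); m=l==k
    q=P[m]; c=q.mean(0); w,v=np.linalg.eigh(np.cov(q[:,:2].T)); a=v[:,1]
    t=(q[:,:2]-c[:2])@a; n_=(q[:,:2]-c[:2])@v[:,0]
    print(name,len(q),c.round(3),'axis',a.round(3),'t',t.min().round(3),t.max().round(3))
    for e in np.linspace(t.min(),t.max(),12): 
        b=abs(t-e)<.009; print('  ',e.round(3),(c[:2]+a*e).round(3),n_[b].min().round(3),n_[b].max().round(3),q[b,2].max().round(3))
obj('hammer',380,455,185,248); obj('mallet',350,430,228,295)
# stand top
m=(z>.185)&(z<.235); m[:,320:]=0; m[:180]=0;m[330:]=0
m[:,:140]=0
n,l,st,c=cv2.connectedComponentsWithStats(m.astype(np.uint8))
for k in range(1,n):
    if st[k,4]>15: q=P[l==k]; print(st[k],q.min(0).round(3),q.max(0).round(3))
cv2.imwrite('pics/crop.png',cv2.resize(s['img'][190:340,130:330,::-1],None,fx=4,fy=4,interpolation=2))
```

```text
hammer 452 [ 0.464 -0.414  0.012] axis [-0.991  0.132] t -0.12 0.083
   -0.12 [ 0.583 -0.43 ] -0.009 0.006 0.017
   -0.102 [ 0.565 -0.428] -0.009 0.009 0.022
   -0.083 [ 0.546 -0.425] -0.008 0.023 0.021
   -0.065 [ 0.528 -0.423] -0.006 0.022 0.019
   -0.046 [ 0.51 -0.42] -0.005 0.014 0.018
   -0.028 [ 0.492 -0.418] -0.006 0.013 0.018
   -0.01 [ 0.473 -0.415] -0.003 0.012 0.015
   0.009 [ 0.455 -0.413] -0.003 0.013 0.018
   0.027 [ 0.437 -0.411] -0.007 0.016 0.016
   0.046 [ 0.419 -0.408] -0.004 0.018 0.017
   0.064 [ 0.4   -0.406] -0.03 0.031 0.021
   0.083 [ 0.382 -0.403] -0.031 0.038 0.021
mallet 843 [ 0.42  -0.257  0.022] axis [-0.997  0.081] t -0.129 0.085
   -0.129 [ 0.548 -0.268] 0.005 0.016 0.006
   -0.11 [ 0.529 -0.266] -0.008 0.013 0.025
   -0.09 [ 0.51  -0.264] -0.009 0.029 0.028
   -0.071 [ 0.49  -0.263] -0.009 0.024 0.029
   -0.051 [ 0.471 -0.261] -0.009 0.024 0.029
   -0.032 [ 0.451 -0.26 ] -0.01 0.026 0.029
   -0.012 [ 0.432 -0.258] -0.01 0.012 0.028
   0.007 [ 0.413 -0.257] -0.01 0.008 0.028
   0.027 [ 0.393 -0.255] -0.012 0.032 0.028
   0.046 [ 0.374 -0.253] -0.019 0.028 0.033
   0.066 [ 0.354 -0.252] -0.028 0.046 0.035
   0.085 [ 0.335 -0.25 ] -0.018 0.027 0.032
[ 143  199  135  100 2605] [ 0.554 -0.078  0.185] [0.655 0.253 0.233]
[315 269   5   5  19] [ 0.431 -0.02   0.187] [ 0.445 -0.013  0.202]
[313 309   7  11  33] [0.364 0.041 0.185] [0.383 0.059 0.191]
```

View pics/crop.png

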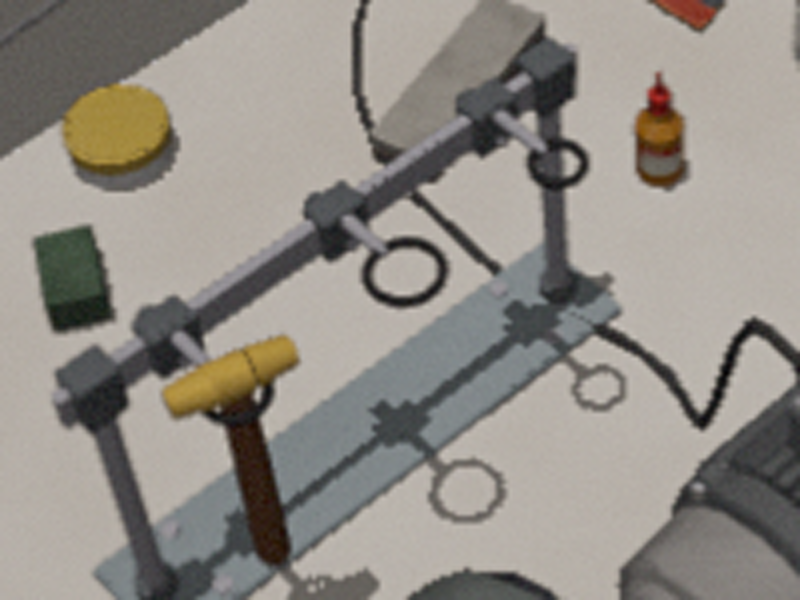

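```bash
cat >> h.py <<'E'
def goto(p,yaw=None):
    st=status.get_state(); M=R.from_quat(st['eef_rot']).as_matrix()
    d=M.T@(np.array(p)-st['ee_pos'])*1000; y0=np.arctan2(M[1,0],M[0,0])
    print('at',np.round(st['ee_pos'],4),'yaw',y0.round(4),'tilt',np.round(M[:2,2],4),'t',round(st['clock'],2),'grip',round(st['grip_width'],4),'F',np.round(st['ft_force'],1))
    print('tool mm',d.round(1),'turn',None if yaw is None else round(y0-yaw,4))
E
python3 - <<'E'
from h import *
s=cam('scene')
r=plane(s,[(231.2,257.5),(269.25,230.75)],.202); print('rings L,S',r.round(4))
b=plane(s,[(130+93/4,190+365/4),(130+548/4,190+62/4)],.209); print('end blocks',b.round(4)); d=b[0]-b[1]; print('stand y yaw deg',np.degrees(np.arctan2(d[1],d[0])))
# ring centres by dark mask hole contour
g=s['img'].max(2)
sd=cam('side')
for c,rr in ((s,r),(sd,r)):
    q,_=cv2.projectPoints((rr-np.array(c['origin']))@c['R']*[1,-1,-1],np.zeros(3),np.zeros(3),c['K'],np.array(c['D'],float)); print(q.reshape(-1,2).round(1))
a=[sd['img'][140:300,300:400,::-1],]
cv2.imwrite('pics/sidecrop.png',cv2.resize(a[0],None,fx=4,fy=4,interpolation=2)[:600])
goto([.385,-.403,.2],-.132)
E
```

```text
rings L,S [[ 0.5768  0.0839  0.202 ]
 [ 0.5751 -0.016   0.202 ]]
end blocks [[ 0.632   0.2286  0.209 ]
 [ 0.6248 -0.0561  0.209 ]]
stand y yaw deg 88.56035907375666
[[231.2 257.5]
 [269.2 230.7]]
[[336.1 190.3]
 [338.5 204.7]]
at [ 0.1543 -0.5538  0.231 ] yaw 0.2718 tilt [-0.0001  0.0005] t 0.3 grip 0.0857 F [-0.3 -0.3 -0.1]
tool mm [262.7 -83.3  31.1] turn 0.4038
```

View pics/sidecrop.png

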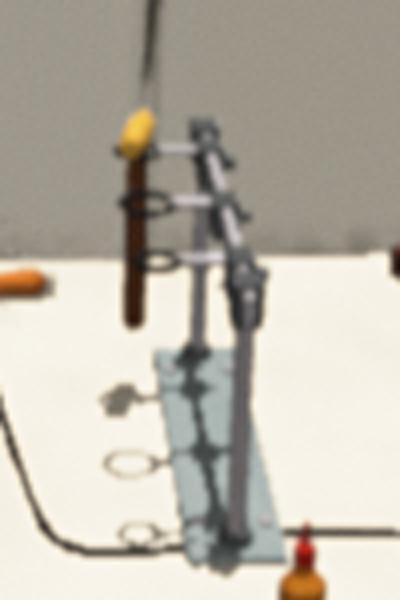

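The side crop shows the large ring at about (337,191) and the small ring at about (339,205), within 1 px of where the scene estimate puts them. Moving above the hammer head.

Emit:
send_rows(
  plan=[
    [[33, -10.4, 4, 0], [33, -10.4, 4, 0], [33, -10.4, 4, 0], [33, -10.4, 4, 0], [33, -10.4, 4, 0], [33, -10.4, 4, 0], [33, -10.4, 4, 0], [33, -10.4, 4, 0], [0, 0, 0, 0.101], [0, 0, 0, 0.101], [0, 0, 0, 0.101], [0, 0, 0, 0.101], [0, 0, 0, 0], [0, 0, 0, 0]],
  ],
  claw=85,
  force=20,
)

```text
clock: 1.47
ee_pos: [0.3863, -0.4028, 0.1993]
eef_rot: [0.998, -0.065, -0.0, -0.0]
ft_force: [-0.5, 0.1, 0.1]
grip_width: 0.0853
```

Run:
```python
from h import *
s=cam('wrist'); save(s,'w1.png'); goto([.385,-.403,.2],-.132); print(s['origin'])
P=cloud(s)
m=((P[...,2]>.006)&(P[...,2]<.03)).astype(np.uint8)
n,l,st,c=cv2.connectedComponentsWithStats(m)
for k in range(1,n):
    if st[k,4]>150: q=P[l==k]; print(st[k],q.mean(0).round(3),q.min(0).round(3),q.max(0).round(3))
```

```text
at [ 0.3863 -0.4029  0.1993] yaw -0.1299 tilt [-0. -0.] t 1.52 grip 0.0848 F [-0.6 -0.3 -0.1]
tool mm [-1.3  0.3 -0.7] turn 0.0021
[ 0.45172099 -0.41080326  0.34174411]
[ 285    0   79  214 3754] [ 0.452 -0.414  0.012] [ 0.383 -0.441  0.006] [ 0.547 -0.377  0.019]
[493   9  60  64 800] [ 0.502 -0.584  0.01 ] [ 0.476 -0.605  0.006] [ 0.524 -0.555  0.013]
[512  26  20  29 185] [ 0.502 -0.58   0.007] [ 0.491 -0.588  0.006] [ 0.513 -0.572  0.009]
[ 105   45   81  242 8609] [ 0.428 -0.262  0.022] [ 0.343 -0.284  0.006] [ 0.536 -0.218  0.03 ]
[ 462  114  159  123 3351] [ 0.398 -0.593  0.009] [ 0.345 -0.664  0.006] [ 0.437 -0.525  0.013]
[ 378  234   58  139 2375] [ 0.296 -0.469  0.013] [ 0.228 -0.499  0.006] [ 0.355 -0.44   0.018]
[   0  251   38   68 1308] [ 0.359 -0.129  0.018] [ 0.327 -0.131  0.006] [ 0.386 -0.112  0.03 ]
[111 309  44  41 700] [ 0.306 -0.22   0.017] [ 0.285 -0.244  0.006] [ 0.317 -0.2    0.02 ]
```

View pics/w1.png

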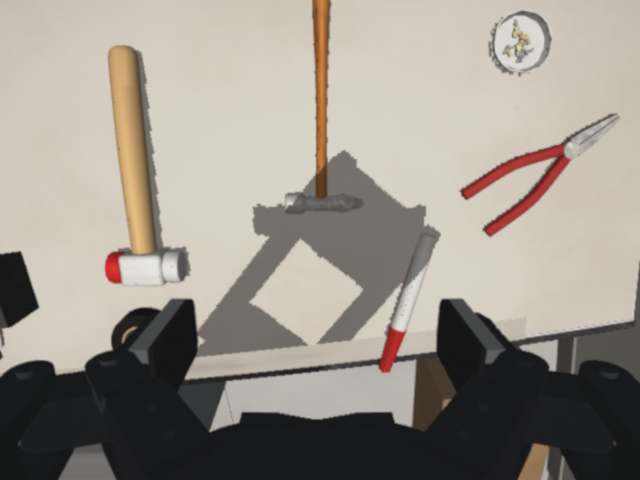

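The wrist view shows the hammer head spanning (285,203) to (362,203), with its peen on the right and the handle going up to (321,0). The mallet head spans (106,268) to (187,266).

Run:
```python
from h import *
s=cam('wrist')
h=plane(s,[(284.5,202.5),(362.5,203),(321,185),(321,0)],.0085); print(h.round(4),np.linalg.norm(h[0]-h[1]))
a=h[3]-h[2]; print('handle yaw',np.arctan2(a[1],a[0]), 'head yaw-90', np.arctan2(*(h[0]-h[1])[[1,0]])-np.pi/2)
m=plane(s,[(105.5,268),(187.5,265.5),(143.5,245),(124,60)],.0145); print(m.round(4),np.linalg.norm(m[0]-m[1]))
a=m[3]-m[2]; print('handle yaw',np.arctan2(a[1],a[0]),'head yaw-90', np.arctan2(*(m[0]-m[1])[[1,0]])-np.pi/2)
c=(h[0]+h[1])/2; goto([c[0],c[1],.03],np.arctan2(*(h[3]-h[2])[[1,0]]))
```

```text
[[ 0.3966 -0.377   0.0085]
 [ 0.3878 -0.4409  0.0085]
 [ 0.407  -0.4088  0.0085]
 [ 0.5467 -0.4267  0.0085]] 0.06451615145726033
handle yaw -0.1280137527799056 head yaw-90 -0.13629577199911602
[[ 0.3616 -0.2138  0.0145]
 [ 0.3548 -0.2872  0.0145]
 [ 0.3776 -0.2531  0.0145]
 [ 0.5251 -0.2705  0.0145]] 0.07366243539965038
handle yaw -0.11726598168158327 head yaw-90 -0.0929113803727819
at [ 0.3863 -0.4029  0.1993] yaw -0.1304 tilt [ 0.     -0.0001] t 1.57 grip 0.0851 F [-0.5  0.1  0.4]
tool mm [  6.6   5.2 169.3] turn -0.0024
```

Emit:
send_rows(
  plan=[
    [[3.3, 2.6, 20, 0], [3.3, 2.6, 30, 0], [0, 0, 35, 0], [0, 0, 35, 0], [0, 0, 35, 0], [0, 0, 20, 0], [0, 0, 15, 0], [0, 0, 8, 0], [0, 0, 5, 0], [0, 0, 0, 0], [0, 0, 0, 0]],
  ],
)

```text
clock: 2.48
ee_pos: [0.3926, -0.4095, -0.0029]
eef_rot: [0.998, -0.066, 0.001, 0.001]
ft_force: [-0.3, 0.3, 0.2]
grip_width: 0.0855
```

Emit:
send_rows(
  plan=[
    [[0, 0, 0, 0], [0, 0, 0, 0], [0, 0, 0, 0], [0, 0, 0, 0], [0, 0, 0, 0], [0, 0, 0, 0], [0, 0, 0, 0], [0, 0, 0, 0]],
  ],
  claw=50,
  force=20,
)

```text
clock: 3.15
ee_pos: [0.3928, -0.4093, -0.0022]
eef_rot: [0.998, -0.066, 0.001, 0.001]
ft_force: [-0.2, 1.5, 6.3]
grip_width: 0.0631
```

Run:
```python
from h import *
s=cam('wrist'); save(s,'w2.png'); goto([.4,-.4,.2],-.132)
```

```text
at [ 0.3928 -0.4093 -0.0021] yaw -0.1323 tilt [ 0.0017 -0.0015] t 3.2 grip 0.0627 F [0.8 1.8 5.7]
tool mm [   6.3   -9.9 -202.1] turn -0.0003
```

View pics/w2.png

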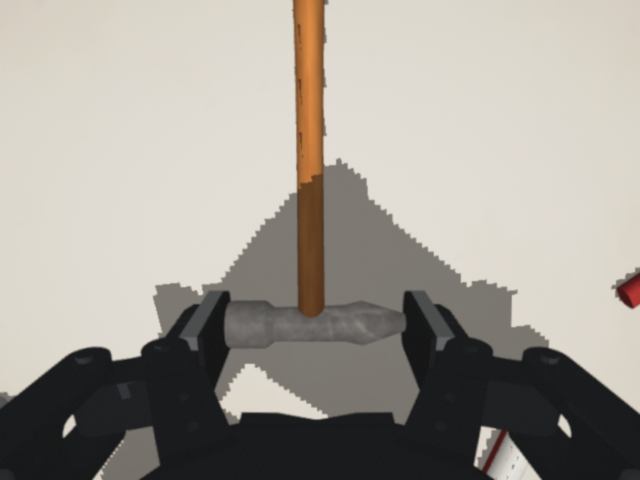

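The head is held between both pads, with the flat face on the left and the peen on the right. Lifting.

Emit:
send_rows(
  plan=[
    [[0, 0, -4, 0], [0, 0, -8, 0], [0, 0, -12, 0], [0, 0, -15, 0], [0, 0, -15, 0], [0, 0, -15, 0], [0, 0, -15, 0], [0, 0, -15, 0], [0, 0, -10, 0], [0, 0, 0, 0]],
  ],
)

```text
clock: 4.03
ee_pos: [0.393, -0.4099, 0.1079]
eef_rot: [0.998, -0.066, 0.002, 0.002]
ft_force: [-0.3, -0.0, -1.2]
grip_width: 0.0622
```

Run:
```python
from h import *
s=cam('side'); w=cam('wrist'); goto([.4,-.4,.4],-.132)
cv2.imwrite('pics/l1.png',np.hstack([cv2.resize(w['img'],(400,300)),cv2.resize(s['img'][200:470,150:510],(400,300))])[:,:,::-1])
```

```text
at [ 0.3921 -0.4088  0.1054] yaw -0.1322 tilt [ 0.0001 -0.0003] t 4.13 grip 0.0625 F [ 0.1  0.3 -2. ]
tool mm [   6.8   -9.7 -294.6] turn -0.0002
```

View pics/l1.png

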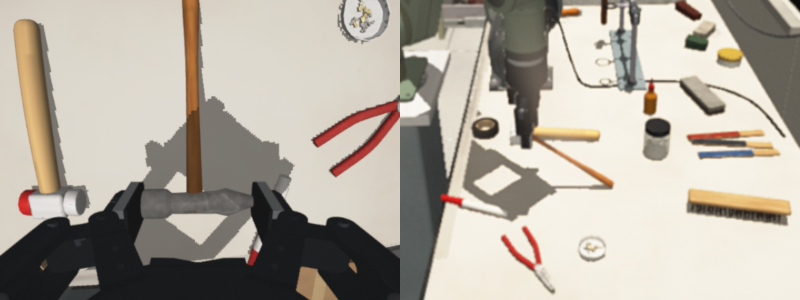

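The handle pivots between the pads and slopes down, with its tail near the bench. Lifting on.

Emit:
send_rows(
  plan=[
    [[0, 0, -15, 0], [0, 0, -20, 0], [0, 0, -20, 0], [0, 0, -25, 0], [0, 0, -30, 0], [0, 0, -35, 0], [0, 0, -35, 0], [0, 0, -35, 0], [0, 0, -35, 0], [0, 0, -25, 0], [0, 0, -20, 0], [0, 0, -10, 0], [0, 0, 0, 0], [0, 0, 0, 0]],
  ],
)

```text
clock: 5.3
ee_pos: [0.3921, -0.4088, 0.4087]
eef_rot: [0.998, -0.066, -0.001, -0.001]
ft_force: [0.5, 0.5, -2.4]
grip_width: 0.0626
```

```bash
cat >> h.py <<'E'
def axis_fit(n,lo,hi,r=.05,box=None):
    """orange/brown wooden pixels under the TCP, by depth: points within r.. of tcp"""
    s=cam(n); P=cloud(s); hsv=cv2.cvtColor(s['img'],cv2.COLOR_RGB2HSV); t=status.get_state()['ee_pos']
    m=(hsv[...,0]<25)&(hsv[...,1]>80)&(np.linalg.norm(P[...,:2]-t[:2],axis=2)<.2)&(P[...,2]<t[2]+.06)&(P[...,2]>t[2]-.25)&(s['range_z']>0)&(P[...,2]>.03)
    k,l,st,_=cv2.connectedComponentsWithStats(m.astype(np.uint8))
    if k<2: print(n,'none'); return s
    q=P[l==1+np.argmax(st[1:,4])]; c=np.median(q,0)
    w,v=np.linalg.eigh(np.cov((q-c).T)); a=v[:,2]*-np.sign(v[2,2])
    print(n,len(q),'c',c.round(3),'dir',a.round(3),'zmin',q[:,2].min().round(3),'zmax',q[:,2].max().round(3),'rel tcp',(c-t).round(3)); return s
E
python3 - <<'E'
from h import *
axis_fit('side',0,0); s=axis_fit('scene',0,0); w=axis_fit('wrist',0,0); goto([.4,-.4,.4],-.132)
sd=cam('side')
cv2.imwrite('pics/l2.png',np.hstack([cv2.resize(w['img'],(400,300)),cv2.resize(sd['img'][100:370,100:460],(400,300))])[:,:,::-1])
E
```

```text
side 437 c [ 0.444 -0.416  0.319] dir [ 0.472 -0.041 -0.881] zmin 0.249 zmax 0.409 rel tcp [ 0.052 -0.007 -0.089]
scene 218 c [ 0.449 -0.405  0.307] dir [ 0.475 -0.015 -0.88 ] zmin 0.249 zmax 0.383 rel tcp [ 0.057  0.003 -0.101]
wrist 4061 c [ 0.424 -0.408  0.362] dir [ 0.487 -0.025 -0.873] zmin 0.252 zmax 0.416 rel tcp [ 0.032  0.001 -0.046]
at [ 0.3919 -0.4086  0.408 ] yaw -0.1322 tilt [-0.0029  0.0031] t 5.45 grip 0.0622 F [-0.2  0.7 -1.8]
tool mm [ 6.9 -9.5  8. ] turn -0.0002
```

View pics/l2.png

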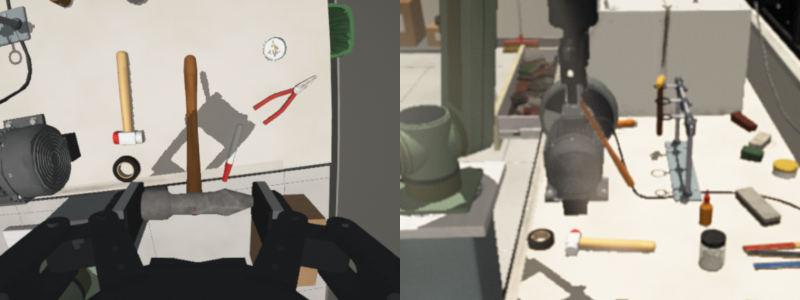

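The hammer is held by friction at about 28° from vertical. I'll carry it to the gap between the two empty rings, lower it, and use the fixed rail to push the handle upright.

Emit:
send_rows(
  plan=[
    [[0, 0, 0, -0.0535], [0, 0, 0, -0.0535], [10, -10, 0, 0], [20, -20, 0, 0], [20, -30, 0, 0], [20, -35, 0, 0], [20, -35, 0, 0], [12, -35, 0, 0], [10, -35, 0, 0], [0, -35, 0, 0], [0, -35, 0, 0], [0, -35, 0, 0], [0, -35, 0, 0], [0, -35, 0, 0], [0, -30, 0, 0], [0, -20, 0, 0], [0, -15, 0, 0], [0, -6, 0, 0], [0, 0, 0, 0], [0, 0, 0, 0]],
  ],
)

```text
clock: 7.17
ee_pos: [0.5153, 0.0341, 0.4099]
eef_rot: [1.0, -0.013, -0.0, 0.0]
ft_force: [-1.2, -0.4, -2.2]
grip_width: 0.0629
```

Run:
```python
from h import *
axis_fit('scene',0,0); w=axis_fit('wrist',0,0); goto([.515,.034,.345],-.025); save(w,'w3.png')
P=cloud(w); z=P[...,2]
m=(z>.19)&(z<.215)&(P[...,0]>.56)
# rail points
for y in (-.03,.0,.02,.034,.05,.07,.1): 
    q=P[m&(abs(P[...,1]-y)<.006)]
    if len(q): print(y,len(q),q.min(0).round(4),q.max(0).round(4))
```

```text
scene 364 c [0.573 0.192 0.223] dir [-0.246 -0.969 -0.001] zmin 0.198 zmax 0.23 rel tcp [ 0.058  0.158 -0.187]
wrist 3945 c [0.544 0.038 0.364] dir [ 0.457  0.026 -0.889] zmin 0.251 zmax 0.419 rel tcp [ 0.029  0.004 -0.047]
at [0.5154 0.0334 0.4101] yaw -0.0265 tilt [-0.0003 -0.0006] t 7.27 grip 0.0624 F [ 0.3  0.5 -2.3]
tool mm [-0.4 -0.7 65.1] turn -0.0015
-0.03 376 [ 0.5644 -0.036   0.1903] [ 0.6408 -0.024   0.2104]
0.0 516 [ 0.5623 -0.006   0.1902] [0.6411 0.0056 0.2097]
0.02 174 [0.6278 0.014  0.19  ] [0.6353 0.0258 0.2057]
0.034 178 [0.6279 0.028  0.1901] [0.6356 0.0398 0.2057]
0.05 178 [0.6282 0.0442 0.19  ] [0.636  0.0559 0.206 ]
0.07 592 [0.5602 0.0641 0.1904] [0.6417 0.076  0.2097]
0.1 592 [0.5601 0.094  0.1912] [0.6427 0.106  0.2093]
```

View pics/w3.png

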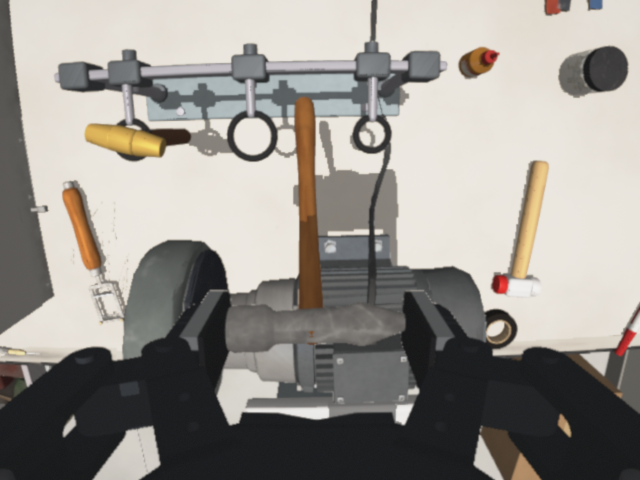

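The wrist view shows the large ring at (252,136), the small ring at (372,133), and the rail running above them. The handle is in the gap between the rings. Lowering, then pushing against the rail.

Emit:
send_rows(
  plan=[
    [[0, 0, 10, 0], [0, 0, 15, 0], [0, 0, 15, 0], [0, 0, 15, 0], [0, 0, 10, 0], [0, 0, 0, 0], [10, 0, 0, 0], [15, 0, 0, 0], [15, 0, 0, 0], [15, 0, 0, 0], [15, 0, 0, 0], [12, 0, 0, 0], [10, 0, 0, 0], [7, 0, 0, 0], [4, 0, 0, 0], [2.5, 0, 0, 0], [0, 0, 0, 0], [0, 0, 0, 0]],
  ],
)

```text
clock: 8.77
ee_pos: [0.6206, 0.0314, 0.3454]
eef_rot: [1.0, -0.013, -0.0, 0.0]
ft_force: [-1.0, -0.2, -1.4]
grip_width: 0.0626
```

Run:
```python
from h import *
axis_fit('side',0,0); w=axis_fit('wrist',0,0); goto([.576,-.017,.415],-.025); save(w,'w4.png')
```

```text
side 210 c [0.619 0.031 0.248] dir [ 0.025  0.067 -0.997] zmin 0.183 zmax 0.34 rel tcp [-0.002 -0.001 -0.097]
wrist 2388 c [0.582 0.186 0.222] dir [-0.252 -0.967 -0.027] zmin 0.195 zmax 0.227 rel tcp [-0.039  0.155 -0.123]
at [0.6204 0.0315 0.3455] yaw -0.0251 tilt [ 0.0001 -0.0002] t 8.87 grip 0.0626 F [-0.1  0.2 -2.5]
tool mm [-43.2  49.6 -69.5] turn -0.0001
```

Run:
```python
from h import *
w=cam('wrist'); w['origin']
img=cv2.imread('pics/w3.png')[:,:,::-1]
# rings from w3: camera offset is rigid; pose then: tcp .5154,.0334,.4101 yaw -.0265
st=status.get_state(); M=R.from_quat(st['eef_rot']).as_matrix()
oc=M.T@(np.array(w['origin'])-st['ee_pos']); Rc=M.T@w['R']
M3=np.array([[np.cos(-.0265),np.sin(-.0265),0],[np.sin(-.0265),-np.cos(-.0265),0],[0,0,-1]])
w['origin']=np.array([.5154,.0334,.4101])+M3@oc; w['R']=M3@Rc
for n,(u0,u1,v0,v1) in dict(L=(224,282,105,165),S=(350,395,108,158)).items():
    g=(img[v0:v1,u0:u1].max(2)<60).astype(np.uint8)
    c,h=cv2.findContours(g,cv2.RETR_CCOMP,cv2.CHAIN_APPROX_NONE)
    ins=[c[i] for i in range(len(c)) if h[0][i][3]>=0]
    k=max(ins,key=cv2.contourArea); e=cv2.fitEllipse(k); p=np.array(e[0])+[u0,v0]
    print(n,p.round(1),np.round(e[1],1),plane(w,[p],.202).round(4))
```

```text
Traceback (most recent call last):
ValueError: max() iterable argument is empty
```

Emit:
send_rows(
  plan=[
    [[-4, 0, 0, 0], [0, 0, -10, 0], [0, 0, -20, 0], [0, 0, -20, 0], [0, 0, -15, 0], [0, 0, -8, 0], [-6, 8, 0, 0], [-10, 12, 0, 0], [-10, 12, 0, 0], [-8, 10, 0, 0], [-5, 7, 0, 0], [0, 0, 0, 0], [0, 0, 0, 0]],
  ],
)

```text
clock: 10.0
ee_pos: [0.5765, -0.0167, 0.4183]
eef_rot: [1.0, -0.013, 0.0, -0.0]
ft_force: [0.9, 0.4, -1.9]
grip_width: 0.0625
```

```bash
cat > m.py <<'E'
from h import *
from scipy.optimize import least_squares
def lines(names=('side','scene'),hue=25,sat=80,zlen=.2,rad=.06,ofs=0):
    """fit 3D axis (x,y linear in z) to handle mid-lines in several views"""
    t=status.get_state()['ee_pos']; out=[]
    for n in names:
        s=cam(n); hsv=cv2.cvtColor(s['img'],cv2.COLOR_RGB2HSV); P=cloud(s)
        m=(hsv[...,0]<hue)&(hsv[...,1]>sat)&(np.linalg.norm(P[...,:2]-t[:2],axis=2)<rad)&(P[...,2]<t[2]+.01)&(P[...,2]>t[2]-zlen)
        k,l,st,_=cv2.connectedComponentsWithStats(m.astype(np.uint8))
        if k<2: print(n,'none'); continue
        m=l==1+np.argmax(st[1:,4]); v=np.unique(np.where(m)[0])[2:-2]
        u=np.array([np.where(m[r])[0].mean() for r in v]); print(n,len(v),'width',m.sum()/max(1,len(v)+4))
        b=np.polyfit(v,u,1); k=abs(np.polyval(b,v)-u)<2
        d=rays(s,np.c_[u,v][k]); out.append((np.array(s['origin']),d))
    z0=t[2]
    def res(p):
        r=[]
        for o,d in out:
            # distance between each ray and axis line
            a=np.array([p[2],p[3],1.]); c=np.array([p[0],p[1],z0]); n=np.cross(d,a); n/=np.linalg.norm(n,axis=1)[:,None]; r.append(n@(c-o))
        return np.concatenate(r)
    f=least_squares(res,[t[0],t[1],0,0]); p=f.x
    print('rms mm',(1e3*np.sqrt(np.mean(f.fun**2))).round(2),'axis at tcp z rel tcp mm',(1e3*(p[:2]-t[:2])).round(1),'slope dx/dz,dy/dz',p[2:].round(4))
    return p,z0
E
python3 - <<'E'
from m import *
p,z0=lines()
print('tail(z-.18) xy',(p[:2]-.18*p[2:]).round(4)); goto([.576,-.017,.2],-.025)
sd=cam('side');w=cam('wrist'); save(w,'w5.png'); sc=cam('scene')
cv2.imwrite('pics/l5.png',np.hstack([cv2.resize(w['img'],(400,300)),cv2.resize(sd['img'][90:240,240:440],(400,300))])[:,:,::-1])
# rings from w3 by-eye pixels
st=status.get_state(); M=R.from_quat(st['eef_rot']).as_matrix()
oc=M.T@(np.array(w['origin'])-st['ee_pos']); Rc=M.T@w['R']
y=-.0265; M3=np.array([[np.cos(y),np.sin(y),0],[np.sin(y),-np.cos(y),0],[0,0,-1]])
w['origin']=np.array([.5154,.0334,.4101])+M3@oc; w['R']=M3@Rc
print('rings L,S from w3',plane(w,[(252,136),(372,133)],.202).round(4))
E
```

```text
side 62 width 4.045454545454546
scene 67 width 4.774647887323944
rms mm 0.45 axis at tcp z rel tcp mm [-2.3  1.4] slope dx/dz,dy/dz [-0.0822 -0.0252]
tail(z-.18) xy [ 0.589  -0.0108]
at [ 0.5769 -0.0161  0.4181] yaw -0.025 tilt [-0.      0.0003] t 10.1 grip 0.0627 F [-0.  -0.9 -1.4]
tool mm [ -0.9   1.  218.1] turn -0.0
rings L,S from w3 [[ 0.5773  0.0864  0.202 ]
 [ 0.577  -0.0143  0.202 ]]
```

View pics/l5.png

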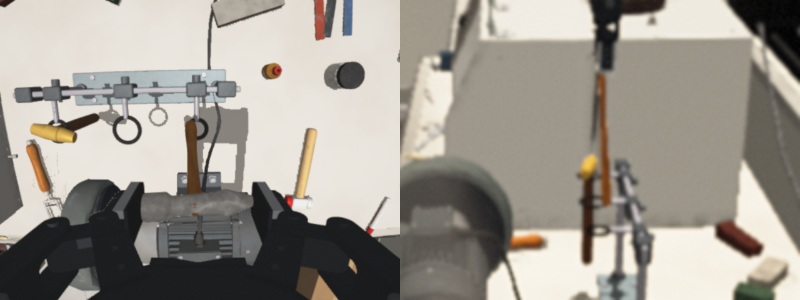

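The handle still leans, with its tail about 13 mm towards the rail and 5 mm to +y. I'll aim the tail at the small ring's centre and lower along the axis.

Emit:
send_rows(
  plan=[
    [[-4, 1.5, 0, 0], [-5, 2, 0, 0], [-3.5, 1.2, 0, 0], [0, 0, 0, 0], [0.3, -0.1, 5, 0], [0.7, -0.2, 9, 0], [0.7, -0.2, 9, 0], [0.7, -0.2, 9, 0], [0.7, -0.2, 9, 0], [0.7, -0.2, 9, 0], [0.4, -0.1, 5, 0], [0, 0, 0, 0]],
  ],
)

```text
clock: 11.25
ee_pos: [0.5678, -0.0196, 0.3614]
eef_rot: [1.0, -0.013, -0.002, -0.0]
ft_force: [-0.3, 0.6, -1.7]
grip_width: 0.0626
```

Run:
```python
from m import *
p,z0=lines(); zr=.202; print('axis at ring',(p[:2]+(zr-z0)*p[2:]).round(4)); goto([.5795,-.0165,.205],-.025)
sd=cam('side');sc=cam('scene')
cv2.imwrite('pics/l6.png',np.hstack([cv2.resize(sc['img'][130:280,180:380],(400,300),interpolation=2),cv2.resize(sd['img'][120:240,270:430],(400,300),interpolation=2)])[:,:,::-1])
```

```text
side 59 width 4.063492063492063
scene 57 width 4.557377049180328
rms mm 0.93 axis at tcp z rel tcp mm [-1.9  0.1] slope dx/dz,dy/dz [-0.0613 -0.0515]
axis at ring [ 0.5757 -0.0113]
at [ 0.5683 -0.0197  0.3632] yaw -0.0252 tilt [-0.0002 -0.    ] t 11.35 grip 0.0622 F [-0.2 -0.6 -1.4]
tool mm [ 11.1  -3.5 158.2] turn -0.0002
```

View pics/l6.png

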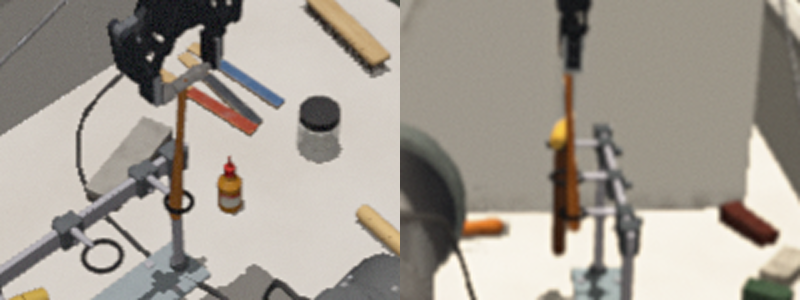

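In both views the handle passes inside the small ring and comes out below it, and the forces are low. Lowering the rest of the way.

Emit:
send_rows(
  plan=[
    [[0.5, -0.2, 6, 0], [0.9, -0.3, 12, 0], [0.9, -0.3, 12, 0], [0.9, -0.3, 12, 0], [0.9, -0.3, 12, 0], [0.9, -0.3, 12, 0], [0.9, -0.3, 12, 0], [0.9, -0.3, 12, 0], [0.9, -0.3, 12, 0], [0.9, -0.3, 12, 0], [0.9, -0.3, 12, 0], [0.9, -0.3, 12, 0], [0.6, -0.2, 10, 0], [0.3, 0, 7, 0], [0, 0, 4, 0], [0, 0, 0, 0]],
  ],
)

```text
clock: 12.78
ee_pos: [0.5795, -0.0163, 0.2037]
eef_rot: [1.0, -0.013, -0.0, -0.0]
ft_force: [0.4, -0.5, -1.6]
grip_width: 0.0626
```

Run:
```python
from h import *
goto([.5795,-.0165,.203],-.025)
w=cam('wrist'); P=cloud(w); t=status.get_state()['ee_pos']
m=(np.linalg.norm(P[...,:2]-t[:2],axis=2)<.03)&(P[...,2]>.17)&(P[...,2]<.25)
q=P[m]; print(len(q),q.min(0).round(3),q.max(0).round(3),np.median(q,0).round(3), np.percentile(q[:,2],[50,90,99]).round(3))
```

```text
at [ 0.5795 -0.0163  0.2037] yaw -0.0253 tilt [-0.0007  0.    ] t 12.78 grip 0.0626 F [ 0.4 -0.5 -1.6]
tool mm [-0.   0.2  0.7] turn -0.0003
9606 [ 0.559 -0.046  0.17 ] [0.61  0.014 0.224] [ 0.581 -0.014  0.217] [0.217 0.221 0.223]
```

Emit:
send_rows(
  plan=[
    [[0, 0, 1, 0], [0, 0, 1, 0], [0, 0, 0, 0]],
  ],
)

```text
clock: 13.08
ee_pos: [0.5801, -0.0163, 0.2031]
eef_rot: [1.0, -0.013, 0.001, 0.0]
ft_force: [0.3, 0.2, 0.3]
grip_width: 0.0625
```

Emit:
send_rows(
  plan=[
    [[0, 0, 0, 0], [0, 0, 0, 0], [0, 0, 0, 0], [0, 0, 0, 0], [0, 0, 0, 0], [0, 0, 0, 0]],
  ],
  claw=85,
)

```text
clock: 13.58
ee_pos: [0.5796, -0.0163, 0.2023]
eef_rot: [1.0, -0.013, 0.0, 0.0]
ft_force: [-0.6, -0.2, -0.0]
grip_width: 0.085
```

Emit:
send_rows(
  plan=[
    [[0, 0, -5, 0], [0, 0, -10, 0], [0, 0, -20, 0], [0, 0, -35, 0], [0, 0, -40, 0], [0, 0, -40, 0], [0, 0, -30, 0], [0, 0, 0, 0]],
  ],
)

```text
clock: 14.25
ee_pos: [0.5816, -0.0164, 0.3912]
eef_rot: [1.0, -0.013, 0.008, 0.0]
ft_force: [-0.8, 0.6, 0.4]
grip_width: 0.085
```

Run:
```python
from h import *
w=cam('wrist'); P=cloud(w)
m=(np.linalg.norm(P[...,:2]-[.5765,-.0155],axis=2)<.045)&(P[...,2]>.209)&(P[...,2]<.26)
q=P[m]; print(len(q),q.min(0).round(3),q.max(0).round(3),np.median(q,0).round(3))
goto([.365,-.25,.2],-.11)
```

```text
1333 [ 0.569 -0.048  0.21 ] [0.586 0.016 0.223] [ 0.579 -0.012  0.218]
at [ 0.5808 -0.0163  0.3875] yaw -0.0252 tilt [ 0.0098 -0.0006] t 14.3 grip 0.085 F [ 1.4  0.3 -1. ]
tool mm [-211.7  239.   185.5] turn 0.0848
```

The hammer's head rests on the small ring, with its top at 0.223 m. Now the mallet.

Emit:
send_rows(
  plan=[
    [[-10, 12, 0, 0], [-20, 24, 0, 0], [-26, 29, 0, 0], [-26, 29, 0, 0], [-26, 29, 0, 0], [-26, 29, 0, 0], [-26, 29, 10, 0], [-26, 29, 30, 0], [-18, 20, 35, 0], [-8, 9, 35, 0], [0, 0, 30, 0.04], [0, 0, 20, 0.045], [0, 0, 5, 0], [0, 0, 0, 0], [0, 0, 0, 0]],
  ],
)

```text
clock: 15.55
ee_pos: [0.3668, -0.2446, 0.2243]
eef_rot: [0.999, -0.055, 0.0, 0.0]
ft_force: [0.4, -1.0, 0.3]
grip_width: 0.085
```

Run:
```python
from h import *
w=cam('wrist'); P=cloud(w); goto([.365,-.25,.2],-.11); save(w,'w7.png')
z=P[...,2]; m=((z>.005)&(z<.045)&(P[...,1]<-.2)&(P[...,1]>-.31)&(P[...,0]>.325)&(P[...,0]<.56))
q=P[m]; xs=np.arange(.335,.56,.01)
for x in xs:
    b=q[abs(q[:,0]-x)<.004]
    if len(b): print(x.round(3),b[:,1].min().round(4),b[:,1].max().round(4),b[:,2].max().round(4))
hsv=cv2.cvtColor(w['img'],cv2.COLOR_RGB2HSV)
t=m&(z>.022); 
a=q[(q[:,2]>.02)&(q[:,0]>.41)]; f=np.polyfit(a[:,0],a[:,1],1); print('handle line',f, 'yaw',np.arctan(f[0]), 'y at .365',np.polyval(f,.365))
h=q[(q[:,0]<.39)&(q[:,2]>.02)]; print('head top pts',h.min(0).round(4),h.max(0).round(4))
```

```text
at [ 0.3673 -0.2448  0.2249] yaw -0.1092 tilt [ 0.0015 -0.0013] t 15.6 grip 0.0848 F [ 0.5 -0.2  0.1]
tool mm [-1.8  5.3 24.9] turn 0.0008
0.345 -0.2817 -0.2197 0.0298
0.355 -0.2821 -0.2183 0.0298
0.365 -0.2835 -0.2191 0.0302
0.375 -0.2634 -0.2198 0.028
0.385 -0.2643 -0.2427 0.026
0.395 -0.2652 -0.2438 0.0253
0.405 -0.2662 -0.2449 0.0255
0.415 -0.2682 -0.2452 0.0266
0.425 -0.2691 -0.2463 0.0254
0.435 -0.27 -0.2474 0.0257
0.445 -0.271 -0.2486 0.0257
0.455 -0.272 -0.2491 0.0255
0.465 -0.2739 -0.2499 0.0257
0.475 -0.275 -0.2511 0.0253
0.485 -0.276 -0.2523 0.025
0.495 -0.2764 -0.2533 0.0243
0.505 -0.2772 -0.2544 0.0257
0.515 -0.2782 -0.2555 0.0247
0.525 -0.2794 -0.2568 0.0246
0.535 -0.2787 -0.2586 0.022
handle line [-0.10602268 -0.21256984] yaw -0.10562807435324666 y at .365 -0.25126811811561356
head top pts [ 0.3422 -0.2831  0.02  ] [ 0.3899 -0.2183  0.0302]
```

Emit:
send_rows(
  plan=[
    [[-2.8, 3.4, 15, 0], [-2.8, 3.3, 30, 0], [0, 0, 38, 0], [0, 0, 38, 0], [0, 0, 38, 0], [0, 0, 28, 0], [0, 0, 18, 0], [0, 0, 11, 0], [0, 0, 7, 0], [0, 0, 2, 0], [0, 0, 0, 0]],
  ],
)

```text
clock: 16.52
ee_pos: [0.3614, -0.2511, -0.0006]
eef_rot: [0.998, -0.055, 0.001, 0.0]
ft_force: [-1.2, -1.0, -0.3]
grip_width: 0.0853
```

Emit:
send_rows(
  plan=[
    [[0, 0, 0, 0], [0, 0, 0, 0], [0, 0, 0, 0], [0, 0, 0, 0], [0, 0, 0, 0], [0, 0, 0, 0], [0, 0, 0, 0], [0, 0, 0, 0]],
  ],
  claw=50,
  force=20,
)

```text
clock: 17.18
ee_pos: [0.3614, -0.2511, -0.0]
eef_rot: [0.998, -0.055, 0.001, 0.001]
ft_force: [-1.0, 0.6, 6.9]
grip_width: 0.064
```

Emit:
send_rows(
  plan=[
    [[0, 0, -4, 0], [0, 0, -8, 0], [0, 0, -12, 0], [0, 0, -15, 0], [0, 0, -20, 0], [0, 0, -20, 0], [0, 0, -25, 0], [0, 0, -30, 0], [0, 0, -35, 0], [0, 0, -35, 0], [0, 0, -35, 0], [0, 0, -35, 0], [0, 0, -35, 0], [0, 0, -35, 0], [0, 0, -30, 0], [0, 0, -20, 0], [0, 0, -10, 0], [0, 0, 0, 0], [0, 0, 0, 0]],
  ],
)

```text
clock: 18.77
ee_pos: [0.36, -0.2501, 0.402]
eef_rot: [0.998, -0.055, -0.001, -0.0]
ft_force: [0.0, -0.1, -2.1]
grip_width: 0.0636
```

```bash
sed -i 's/>80)/>60)/' h.py
python3 - <<'E'
from h import *
axis_fit('side',0,0); axis_fit('scene',0,0); w=axis_fit('wrist',0,0); goto([.515,.034,.41],-.025); save(w,'w8.png')
E
```

```text
side 891 c [ 0.455 -0.27   0.418] dir [ 0.991 -0.129 -0.027] zmin 0.403 zmax 0.452 rel tcp [ 0.095 -0.02   0.017]
scene 572 c [ 0.471 -0.256  0.421] dir [ 0.993 -0.117 -0.01 ] zmin 0.409 zmax 0.427 rel tcp [ 0.112 -0.006  0.02 ]
wrist 21115 c [ 0.422 -0.256  0.423] dir [ 0.994 -0.109 -0.013] zmin 0.412 zmax 0.427 rel tcp [ 0.062 -0.006  0.022]
at [ 0.3599 -0.2501  0.401 ] yaw -0.1102 tilt [-0.0033  0.0023] t 18.92 grip 0.0633 F [ 0.8 -0.5 -2.1]
tool mm [ 122.9 -299.4   -8.9] turn -0.0852
```

The mallet stays level because friction holds it. I'll turn it to point back at the robot, slip its handle under the fixed rail from behind, and lift so that the rail folds it down. First I'll move clear and check the joints.

Emit:
send_rows(
  plan=[
    [[10, 0, 0, 0], [20, 0, 0, 0], [30, -3, 0, 0], [35, -4, 0, 0], [35, -4, 0, 0], [35, -4, 0, 0], [30, -4, 0, 0], [25, -3, 0, 0], [15, -3, 0, 0], [5, 0, 0, 0], [0, 0, 0, -0.06], [0, 0, 0, -0.12], [0, 0, 0, -0.12], [0, 0, 0, 0]],
  ],
)

```text
clock: 20.08
ee_pos: [0.6015, -0.2521, 0.4022]
eef_rot: [0.995, 0.096, -0.001, -0.0]
ft_force: [0.0, -0.3, -2.7]
grip_width: 0.0636
```

Run:
```python
from h import *
goto([.60,-.25,.4],3.117); s=status.get_state()['joints']; print(s.round(3))
sc=cam('scene'); P=cloud(sc); z=P[...,2]
m=(P[...,0]>.64)&(P[...,0]<1.1)&(abs(P[...,1]-.034)<.12); q=P[m]
for x in np.arange(.66,1.1,.04):
    b=q[abs(q[:,0]-x)<.02]
    if len(b): print(x.round(2),len(b),b[:,2].max().round(3),np.median(b[:,2]).round(3))
sd=cam('side'); P=cloud(sd); 
m=(P[...,2]>.15)&(P[...,2]<.215)&(P[...,0]>.61)&(P[...,0]<.65)
for y in (-.04,.02,.034,.05):
    b=P[m&(abs(P[...,1]-y)<.008)]; print(y,len(b), b.min(0).round(3) if len(b) else '', b.max(0).round(3) if len(b) else '')
```

```text
at [ 0.6015 -0.2521  0.4022] yaw 0.1915 tilt [-0.0014  0.0004] t 20.08 grip 0.0636 F [ 0.  -0.3 -2.7]
tool mm [-1.1 -2.3  2.2] turn -2.9255
[-0.414  0.411  1.009 -0.     1.723  0.965]
0.66 1127 0.208 0.007
0.7 955 0.013 0.001
0.74 768 0.015 0.001
0.78 566 0.03 0.003
0.82 1260 0.034 0.002
0.86 1191 0.032 0.002
0.9 1445 0.17 0.004
0.94 4926 0.245 0.146
0.98 4988 0.277 0.171
1.02 1177 0.277 0.271
1.06 46 0.272 0.27
-0.04 9 [ 0.625 -0.036  0.201] [ 0.638 -0.032  0.208]
0.02 6 [0.628 0.014 0.201] [0.635 0.028 0.202]
0.034 12 [0.628 0.028 0.19 ] [0.635 0.042 0.205]
0.05 8 [0.627 0.045 0.184] [0.634 0.055 0.203]
```

Emit:
send_rows(
  plan=[
    [[0, 0, 0, -0.06], [0, 0, 0, -0.12], [0, 0, 0, -0.12], [0, 0, 0, -0.12], [0, 0, 0, -0.12], [0, 0, 0, -0.12], [0, 0, 0, -0.12], [0, 0, 0, -0.12], [0, 0, 0, -0.12], [0, 0, 0, -0.12], [0, 0, 0, -0.12], [0, 0, 0, -0.12], [0, 0, 0, -0.12], [0, 0, 0, -0.12], [0, 0, 0, -0.12], [0, 0, 0, -0.12], [0, 0, 0, -0.12], [0, 0, 0, -0.12], [0, 0, 0, -0.12], [0, 0, 0, -0.12]],
  ],
)

```text
clock: 21.85
ee_pos: [0.6017, -0.2521, 0.4028]
eef_rot: [0.3, 0.954, -0.0, 0.0]
ft_force: [0.4, 0.3, -2.9]
grip_width: 0.0635
```

Emit:
send_rows(
  plan=[
    [[0, 0, 0, -0.12], [0, 0, 0, -0.12], [0, 0, 0, -0.12], [0, 0, 0, -0.12], [0, 0, 0, -0.1], [0, 0, 0, -0.02], [0, 0, 0, 0]],
  ],
)

```text
clock: 22.43
ee_pos: [0.6017, -0.2521, 0.4029]
eef_rot: [0.008, 1.0, -0.0, 0.0]
ft_force: [0.5, 0.3, -2.2]
grip_width: 0.0633
```

Run:
```python
from h import *
axis_fit('wrist',0,0); goto([.835,.034,.4],3.117); print(status.get_state()['joints'].round(3))
```

```text
wrist 21174 c [ 0.54  -0.251  0.425] dir [-1.     0.016 -0.014] zmin 0.414 zmax 0.43 rel tcp [-0.062  0.001  0.022]
at [ 0.6017 -0.2521  0.4029] yaw 3.1263 tilt [ 0.0001 -0.    ] t 22.48 grip 0.0637 F [-0.3  0.1 -1.6]
tool mm [-228.9  289.6    2.9] turn 0.0093
[-0.414  0.411  1.008  0.     1.723 -1.97 ]
```

Emit:
send_rows(
  plan=[
    [[-6, 8, 0, 0.009], [-15, 18, 0, 0], [-20, 26, 0, 0], [-24, 31, 0, 0], [-24, 31, 0, 0], [-24, 31, 0, 0], [-24, 31, 0, 0], [-24, 31, 0, 0], [-24, 31, 0, 0], [-20, 26, 0, 0], [-14, 17, 0, 0], [-7, 9, 0, 0], [-3, 0, 0, 0], [0, 0, 0, 0], [0, 0, 0, 0]],
  ],
)

```text
clock: 23.73
ee_pos: [0.8231, 0.0313, 0.3967]
eef_rot: [0.012, 1.0, -0.0, 0.008]
ft_force: [-0.3, 0.1, -2.2]
grip_width: 0.0637
```

Run:
```python
from h import *
w=axis_fit('wrist',0,0); goto([.835,.034,.15],3.117); print(status.get_state()['joints'].round(3)); save(w,'w9.png')
```

```text
wrist 21176 c [0.761 0.033 0.418] dir [-0.999  0.02  -0.027] zmin 0.407 zmax 0.423 rel tcp [-0.062  0.002  0.021]
at [0.823 0.031 0.397] yaw 3.1182 tilt [ 0.0153 -0.0001] t 23.78 grip 0.0635 F [ 1.1 -0.1 -2.6]
tool mm [ -8.2   3.3 247.1] turn 0.0012
[ 2.400e-02  8.450e-01  2.140e-01 -1.000e-03  2.067e+00 -1.524e+00]
```

Emit:
send_rows(
  plan=[
    [[0, 0, 10, 0], [0, 0, 20, 0], [0, 0, 25, 0], [0, 0, 25, 0], [0, 0, 20, 0], [-4, 2, 10, 0], [-4, 1, 0, 0], [-2, 0, 0, 0], [0, 0, 0, 0], [0, 0, 0, 0]],
  ],
)

```text
clock: 24.62
ee_pos: [0.8359, 0.0353, 0.2861]
eef_rot: [0.011, 1.0, 0.0, 0.008]
ft_force: [-0.1, 0.8, -2.4]
grip_width: 0.0633
```

Run:
```python
from h import *
w=axis_fit('wrist',0,0); goto([.835,.034,.15],3.117); print(status.get_state()['joints'].round(3))
P=cloud(w); z=P[...,2]; m=(z>.17)&(z<.215)&(P[...,0]<.66)&(P[...,0]>.5)
for y in (-.015,.0,.015,.034,.055,.07,.086): 
    q=P[m&(abs(P[...,1]-y)<.005)]
    if len(q): print(y,len(q),q.min(0).round(4),q.max(0).round(4))
```

```text
wrist 21180 c [0.774 0.037 0.307] dir [-0.999  0.019 -0.027] zmin 0.289 zmax 0.312 rel tcp [-0.062  0.002  0.022]
at [0.8357 0.0354 0.2857] yaw 3.1206 tilt [0.0144 0.0003] t 24.67 grip 0.0637 F [ 0.7  0.1 -1.4]
tool mm [  2.6  -1.5 135.7] turn 0.0036
[ 0.029  0.78   0.627 -0.     1.72  -1.521]
```

Emit:
send_rows(
  plan=[
    [[0, -1, 10, 0], [0, -1, 20, 0], [0, -1, 25, 0], [0, 0, 25, 0], [0, 0, 25, 0], [0, 0, 20, 0], [0, 0, 10, 0], [0, 0, 0, 0], [8, 0, 0, 0], [15, 0, 0, 0], [18, 0, 0, 0], [18, 0, 0, 0], [17, 0, 0, 0], [12, 0, 0, 0], [6, 0, 0, 0], [2, 0, 0, 0], [0, 0, 0, 0]],
  ],
)

```text
clock: 26.08
ee_pos: [0.7414, 0.0346, 0.1496]
eef_rot: [0.01, 1.0, 0.0, 0.007]
ft_force: [-0.7, 0.4, -2.6]
grip_width: 0.0634
```

Run:
```python
from h import *
w=axis_fit('wrist',0,0); axis_fit('scene',0,0); goto([.74,.034,.3],3.117); print(status.get_state()['joints'].round(3)); save(w,'w10.png')
```

```text
wrist 21173 c [0.679 0.036 0.171] dir [-0.999  0.021 -0.026] zmin 0.159 zmax 0.175 rel tcp [-0.062  0.002  0.022]
scene 340 c [0.596 0.04  0.168] dir [ 0.999 -0.041 -0.017] zmin 0.153 zmax 0.207 rel tcp [-0.145  0.006  0.02 ]
at [0.7416 0.0346 0.1485] yaw 3.1208 tilt [0.0131 0.0003] t 26.18 grip 0.0636 F [ 0.1  0.1 -1.6]
tool mm [  -0.4   -0.6 -151.6] turn 0.0038
[ 0.031  0.63   1.251 -0.     1.247 -1.519]
```

Emit:
send_rows(
  plan=[
    [[0, 0, -5, 0], [0, 0, -8, 0], [0, 0, -10, 0], [0, 0, -10, 0], [0, 0, -10, 0], [0, 0, -10, 0], [0, 0, -10, 0], [0, 0, -7, 0], [0, 0, 0, 0]],
  ],
)

```text
clock: 26.93
ee_pos: [0.7409, 0.0346, 0.2207]
eef_rot: [0.01, 1.0, 0.0, 0.008]
ft_force: [1.4, 0.5, -2.2]
grip_width: 0.0637
```

Run:
```python
from h import *
w=axis_fit('wrist',0,0); axis_fit('scene',0,0); goto([.66,.034,.3],3.117)
```

```text
wrist 14912 c [0.69  0.036 0.21 ] dir [-0.859  0.018 -0.512] zmin 0.168 zmax 0.238 rel tcp [-0.05   0.002 -0.009]
scene 462 c [0.688 0.038 0.21 ] dir [-0.867  0.021 -0.497] zmin 0.181 zmax 0.238 rel tcp [-0.052  0.004 -0.009]
at [0.7398 0.0346 0.2184] yaw 3.1208 tilt [0.0119 0.0003] t 27.03 grip 0.0637 F [ 0.1 -0.2 -2. ]
tool mm [ 78.8  -2.2 -82.5] turn 0.0038
```

The mallet is folding as planned, now about 30° down. Continuing up and in over the rail.

Emit:
send_rows(
  plan=[
    [[0, 0, -8, 0], [4, 0, -12, 0], [8, 0, -12, 0], [10, 0, -10, 0], [10, 0, -10, 0], [10, 0, -8, 0], [10, 0, -6, 0], [10, 0, -6, 0], [8, 0, -6, 0], [5, 0, -4, 0], [0, 0, 0, 0]],
  ],
)

```text
clock: 27.95
ee_pos: [0.6631, 0.0362, 0.3007]
eef_rot: [0.01, 1.0, 0.0, 0.006]
ft_force: [0.5, 0.7, -1.5]
grip_width: 0.0635
```

Run:
```python
from m import *
w=axis_fit('wrist',0,0); axis_fit('scene',0,0); lines(sat=60); goto([.66,.034,.3],3.117)
```

```text
wrist 5413 c [0.579 0.183 0.221] dir [ 0.007 -0.028 -1.   ] zmin 0.062 zmax 0.228 rel tcp [-0.084  0.146 -0.079]
scene 474 c [0.654 0.04  0.252] dir [-0.204  0.018 -0.979] zmin 0.189 zmax 0.31 rel tcp [-0.01   0.004 -0.048]
side 40 width 7.386363636363637
scene 45 width 9.653061224489797
rms mm 1.15 axis at tcp z rel tcp mm [ 8.6 -2.4] slope dx/dz,dy/dz [ 0.1946 -0.0133]
at [0.6637 0.0361 0.2983] yaw 3.1208 tilt [0.0095 0.0003] t 28.15 grip 0.0636 F [-0.2 -0.6 -2.6]
tool mm [ 3.7 -2.2 -1.7] turn 0.0038
```

Emit:
send_rows(
  plan=[
    [[0, 0, -5, 0], [0, 0, -10, 0], [0, 0, -15, 0], [0, 0, -15, 0], [0, 0, -15, 0], [0, 0, -20, 0], [0, 0, -15, 0], [0, 0, -10, 0], [0, 0, -5, 0], [0, 0, 0, 0], [0, 0, 0, 0]],
  ],
)

```text
clock: 29.07
ee_pos: [0.6626, 0.0361, 0.4088]
eef_rot: [0.01, 1.0, 0.0, 0.005]
ft_force: [0.2, -0.4, -2.4]
grip_width: 0.0636
```

Run:
```python
from m import *
p,z0=lines(sat=60); print('tail',(p[:2]-.165*p[2:]).round(4)); goto([.577,.0855,.41],3.117)
```

```text
side 56 width 8.083333333333334
scene 67 width 11.098591549295774
rms mm 0.6 axis at tcp z rel tcp mm [ 9.7 -2.2] slope dx/dz,dy/dz [ 0.1886 -0.0087]
tail [0.6412 0.0353]
at [0.6624 0.0361 0.4079] yaw 3.1208 tilt [0.0089 0.0002] t 29.17 grip 0.0635 F [-0.6  0.5 -2.1]
tool mm [86.4 47.7 -2.9] turn 0.0038
```

Emit:
send_rows(
  plan=[
    [[5, 4, 0, 0], [10, 8, 0, 0], [14, 10, 0, 0], [14, 10, 0, 0], [12, 9, 0, 0], [7, 5, 0, 0], [3.2, 2.4, 0, 0], [0, 0, 10, 0.004], [0, 0, 10, 0], [0, 0, 0, 0], [0, 0, 0, 0]],
  ],
)

```text
clock: 30.08
ee_pos: [0.5987, 0.0853, 0.3863]
eef_rot: [0.013, 1.0, -0.0, 0.004]
ft_force: [0.0, -1.1, -2.5]
grip_width: 0.0637
```

Run:
```python
from m import *
p,z0=lines(sat=60); print('axis at ring z',(p[:2]+(.205-z0)*p[2:]).round(4)); goto([.577,.0855,.41],3.117)
sd=cam('side');sc=cam('scene')
cv2.imwrite('pics/l12.png',np.hstack([cv2.resize(sc['img'][130:280,150:350],(400,300),interpolation=2),cv2.resize(sd['img'][110:230,260:420],(400,300),interpolation=2)])[:,:,::-1])
for s,n in ((sc,'scene'),(sd,'side')):
    P=cloud(s); m=(np.linalg.norm(P[...,:2]-[.577,.085],axis=2)<.03)&(P[...,2]>.197)&(P[...,2]<.209)
    q=P[m]; print(n,len(q),q.min(0).round(4) if len(q) else '',q.max(0).round(4) if len(q) else '')
```

```text
side 53 width 8.035087719298245
scene 66 width 11.32857142857143
rms mm 0.59 axis at tcp z rel tcp mm [ 9.6 -2.2] slope dx/dz,dy/dz [ 0.1884 -0.0109]
axis at ring z [0.5742 0.0851]
at [0.5991 0.0855 0.3878] yaw 3.1162 tilt [0.0105 0.0001] t 30.18 grip 0.0638 F [ 0.3  0.3 -1.4]
tool mm [ 21.9  -0.5 -22.5] turn -0.0008
scene 179 [0.5531 0.064  0.2   ] [0.6067 0.1058 0.2089]
side 70 [0.5564 0.0612 0.1971] [0.6048 0.1035 0.2058]
```

Emit:
send_rows(
  plan=[
    [[0.6, 0, 5, 0], [1.2, 0, 7, 0], [1.3, 0, 7, 0], [1.3, 0, 7, 0], [1.3, 0, 7, 0], [1.3, 0, 7, 0], [1, 0, 5, 0], [0, 0, 0, 0]],
  ],
)

```text
clock: 30.95
ee_pos: [0.5904, 0.086, 0.3416]
eef_rot: [0.012, 1.0, 0.0, 0.004]
ft_force: [-0.1, 0.3, -3.0]
grip_width: 0.0632
```

Run:
```python
from m import *
p,z0=lines(sat=60); print('axis at ring z',(p[:2]+(.205-z0)*p[2:]).round(4)); goto([.577,.0855,.206],3.117)
sd=cam('side');sc=cam('scene')
cv2.imwrite('pics/l13.png',np.hstack([cv2.resize(sc['img'][150:300,150:350],(400,300),interpolation=2),cv2.resize(sd['img'][110:230,260:420],(400,300),interpolation=2)])[:,:,::-1])
```

```text
side 52 width 7.75
scene 60 width 11.15625
rms mm 0.71 axis at tcp z rel tcp mm [ 9.8 -2.2] slope dx/dz,dy/dz [ 0.188  -0.0115]
axis at ring z [0.5745 0.0854]
at [0.5912 0.0861 0.3431] yaw 3.1168 tilt [0.011  0.0003] t 31.05 grip 0.0635 F [-1.1 -0.7 -2.7]
tool mm [ 15.6  -1.  136.9] turn -0.0002
```

View pics/l13.png

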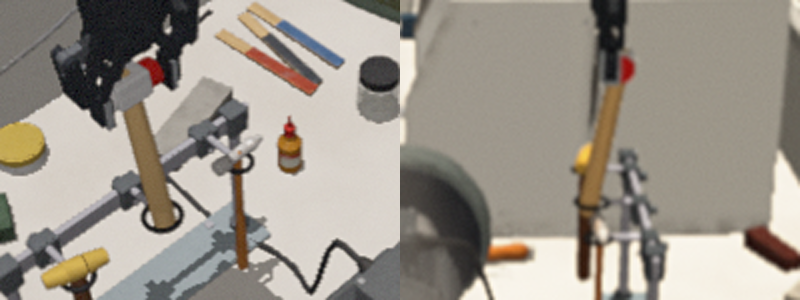

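Both views show the mallet handle entering the large ring, with the steel hammer hanging in its own ring. I'll lower further and let the ring wall straighten the mallet.

Emit:
send_rows(
  plan=[
    [[1, 0, 6, 0], [1.5, 0, 8, 0], [1.5, 0, 8, 0], [1.5, 0, 8, 0], [1.5, 0, 8, 0], [2, 0, 8, 0], [3, 0, 8, 0], [4, 0, 5, 0], [5, 0, 2, 0], [5, 0, 0, 0], [3, 0, 0, 0], [0, 0, 0, 0]],
  ],
)

```text
clock: 32.15
ee_pos: [0.5623, 0.0868, 0.2823]
eef_rot: [0.012, 1.0, 0.0, 0.006]
ft_force: [1.2, -0.8, -3.1]
grip_width: 0.0638
```

Run:
```python
from m import *
p,z0=lines(sat=60); print('axis at ring z',(p[:2]+(.205-z0)*p[2:]).round(4)); goto([.577,.0855,.206],3.117)
```

```text
side 50 width 6.7592592592592595
scene 29 width 9.93939393939394
rms mm 1.82 axis at tcp z rel tcp mm [14.6 -3.6] slope dx/dz,dy/dz [ 0.0636 -0.0285]
axis at ring z [0.572  0.0854]
at [0.5627 0.0868 0.2822] yaw 3.1169 tilt [0.0114 0.0003] t 32.25 grip 0.0637 F [ 1.6 -1.1 -2.2]
tool mm [-13.5  -1.   76.4] turn -0.0001
```

Emit:
send_rows(
  plan=[
    [[0, 0, 6, 0], [0, 0, 9, 0], [0, 0, 9, 0], [0, 0, 9, 0], [0, 0, 9, 0], [0, 0, 9, 0], [0, 0, 9, 0], [0, 0, 8, 0], [0, 0, 5, 0], [0, 0, 3, 0], [0, 0, 0, 0]],
  ],
)

```text
clock: 33.17
ee_pos: [0.5634, 0.0868, 0.2051]
eef_rot: [0.012, 1.0, 0.0, 0.005]
ft_force: [-0.2, 0.5, -3.4]
grip_width: 0.0638
```

Run:
```python
from h import *
goto([.577,.0855,.19],3.117)
for n in ('scene','wrist'):
    w=cam(n); P=cloud(w); hsv=cv2.cvtColor(w['img'],cv2.COLOR_RGB2HSV)
    m=(np.linalg.norm(P[...,:2]-[.577,.085],axis=2)<.045)&(P[...,2]>.2)&(P[...,2]<.26)&(w['img'].max(2)>90)
    q=P[m]; print(n,len(q),q.min(0).round(3),q.max(0).round(3),np.median(q,0).round(3),np.percentile(q[:,2],[10,50,90,97]).round(3))
```

```text
at [0.5634 0.0868 0.2051] yaw 3.1168 tilt [0.0098 0.0001] t 33.17 grip 0.0638 F [-0.2  0.5 -3.4]
tool mm [-13.5  -1.   15.2] turn -0.0002
scene 399 [0.55  0.048 0.201] [0.586 0.125 0.259] [0.564 0.08  0.233] [0.21  0.233 0.242 0.245]
wrist 18101 [0.551 0.046 0.2  ] [0.59  0.124 0.25 ] [0.569 0.087 0.239] [0.223 0.239 0.241 0.242]
```

Emit:
send_rows(
  plan=[
    [[0, 0, 2, 0], [0, 0, 2, 0], [0, 0, 2, 0], [0, 0, 1.5, 0], [0, 0, 0, 0]],
  ],
)

```text
clock: 33.68
ee_pos: [0.5638, 0.0868, 0.1988]
eef_rot: [0.012, 1.0, 0.0, 0.006]
ft_force: [-0.6, -0.8, -1.0]
grip_width: 0.0633
```

Contact has begun. Releasing, then backing up.

Emit:
send_rows(
  plan=[
    [[0, 0, 0.5, 0], [0, 0, 0, 0], [0, 0, 0, 0], [0, 0, 0, 0], [0, 0, 0, 0], [0, 0, 0, 0], [0, 0, 0, 0]],
  ],
  claw=80,
)

```text
clock: 34.27
ee_pos: [0.5638, 0.0868, 0.1978]
eef_rot: [0.012, 1.0, 0.0, 0.006]
ft_force: [0.8, -0.5, 0.6]
grip_width: 0.0803
```

Emit:
send_rows(
  plan=[
    [[0, 0, -4, 0], [0, 0, -8, 0], [0, 0, -20, 0], [0, 0, -35, 0], [0, 0, -40, 0], [0, 0, -40, 0], [0, 0, -30, 0], [0, 0, -10, 0], [0, 0, 0, 0], [0, 0, 0, 0], [0, 0, 0, 0], [0, 0, 0, 0], [0, 0, 0, 0], [0, 0, 0, 0], [0, 0, 0, 0], [0, 0, 0, 0], [0, 0, 0, 0], [0, 0, 0, 0], [0, 0, 0, 0], [0, 0, 0, 0]],
  ],
)

```text
clock: 35.93
ee_pos: [0.5617, 0.0867, 0.3849]
eef_rot: [0.012, 1.0, 0.0, 0.006]
ft_force: [-0.4, 0.9, -0.7]
grip_width: 0.0802
```

Emit:
send_rows(
  plan=[
    [[0, 0, 0, 0], [0, 0, 0, 0], [0, 0, 0, 0], [0, 0, 0, 0], [0, 0, 0, 0], [0, 0, 0, 0], [0, 0, 0, 0], [0, 0, 0, 0], [0, 0, 0, 0], [0, 0, 0, 0], [0, 0, 0, 0], [0, 0, 0, 0], [0, 0, 0, 0], [0, 0, 0, 0], [0, 0, 0, 0], [0, 0, 0, 0], [0, 0, 0, 0], [0, 0, 0, 0], [0, 0, 0, 0], [0, 0, 0, 0]],
  ],
)

```text
clock: 37.6
ee_pos: [0.5617, 0.0867, 0.3848]
eef_rot: [0.012, 1.0, 0.0, 0.005]
ft_force: [0.4, -0.0, 0.2]
grip_width: 0.0803
```

```bash
cat > c.py <<'E'
from h import *
goto([.577,.0855,.39],3.117)
imgs=[]
for n in ('scene','side'):
    w=cam(n); P=cloud(w); imgs.append(w['img'].astype(int))
    for nm,y in (('small',-.0155),('large',.085),('brass',.187)):
        r=np.linalg.norm(P[...,:2]-[.577,y],axis=2)<.05
        q=P[r&(P[...,2]>.209)&(P[...,2]<.26)]; t=P[r&(P[...,2]>.008)&(P[...,2]<.19)&(P[...,0]<.61)]
        print(n,nm,len(q),q.min(0).round(3),q.max(0).round(3),'below',len(t),np.median(t,0).round(3) if len(t) else '',t[:,2].min().round(3) if len(t) else '')
import os
if os.path.exists('prev.npy'):
    for a,b in zip(np.load('prev.npy'),imgs): d=abs(a-b).max(2)[150:340]; print('changed px >60:',(d[:, :420]>60).sum())
np.save('prev.npy',np.array(imgs))
E
python3 c.py
```

```text
at [0.5617 0.0867 0.3848] yaw 3.1168 tilt [0.011  0.0003] t 37.6 grip 0.0803 F [ 0.4 -0.   0.2]
tool mm [-15.4  -0.8  -5. ] turn -0.0002
scene small 213 [ 0.56  -0.049  0.209] [0.625 0.015 0.225] below 377 [ 0.574 -0.012  0.058] 0.008
scene large 564 [0.56  0.054 0.209] [0.627 0.119 0.238] below 524 [0.569 0.092 0.106] 0.008
scene brass 392 [0.56  0.158 0.209] [0.626 0.221 0.23 ] below 436 [0.572 0.193 0.11 ] 0.008
side small 67 [ 0.57  -0.054  0.21 ] [0.585 0.016 0.221] below 239 [ 0.577 -0.021  0.084] 0.008
side large 143 [0.563 0.046 0.209] [0.591 0.112 0.234] below 235 [0.573 0.075 0.106] 0.008
side brass 67 [0.564 0.15  0.21 ] [0.593 0.215 0.225] below 62 [0.572 0.182 0.116] 0.008
```

Emit:
send_rows(
  plan=[
    [[0, 0, 0, 0], [0, 0, 0, 0], [0, 0, 0, 0], [0, 0, 0, 0], [0, 0, 0, 0], [0, 0, 0, 0], [0, 0, 0, 0], [0, 0, 0, 0], [0, 0, 0, 0], [0, 0, 0, 0], [0, 0, 0, 0], [0, 0, 0, 0], [0, 0, 0, 0], [0, 0, 0, 0], [0, 0, 0, 0], [0, 0, 0, 0], [0, 0, 0, 0], [0, 0, 0, 0], [0, 0, 0, 0], [0, 0, 0, 0]],
  ],
)

```text
clock: 39.37
ee_pos: [0.5617, 0.0868, 0.3848]
eef_rot: [0.012, 1.0, 0.0, 0.005]
ft_force: [-0.1, 0.3, 0.1]
grip_width: 0.0801
```

Emit:
send_rows(
  plan=[
    [[0, 0, 0, 0], [0, 0, 0, 0], [0, 0, 0, 0], [0, 0, 0, 0], [0, 0, 0, 0], [0, 0, 0, 0], [0, 0, 0, 0], [0, 0, 0, 0], [0, 0, 0, 0], [0, 0, 0, 0], [0, 0, 0, 0], [0, 0, 0, 0], [0, 0, 0, 0], [0, 0, 0, 0], [0, 0, 0, 0], [0, 0, 0, 0], [0, 0, 0, 0], [0, 0, 0, 0], [0, 0, 0, 0], [0, 0, 0, 0]],
  ],
)

```text
clock: 41.03
ee_pos: [0.5617, 0.0868, 0.3848]
eef_rot: [0.012, 1.0, 0.0, 0.006]
ft_force: [-0.7, -0.1, -0.5]
grip_width: 0.0799
```

```bash
python3 c.py
python3 - <<'E'
from h import *
# handle sway check: mallet handle column in side view, 5 frames 0.05 s apart; bystander check vs first scene picture
for k in range(5):
    s=cam('scene'); P=cloud(s); o=[]
    for y in (-.0155,.085,.187):
        m=(np.linalg.norm(P[...,:2]-[.577,y],axis=2)<.035)&(P[...,2]>.05)&(P[...,2]<.12)&(P[...,0]<.61); o+=list(np.argwhere(m).mean(0).round(2))
    print(o)
a=cv2.imread('pics/scene0.png')[:,:,::-1].astype(int); d=abs(a-s['img'].astype(int)).max(2)>60
print('changed px bottle',d[205:238,285:305].sum(),'jar',d[175:213,325:355].sum())
E
```

```text
at [0.5617 0.0868 0.3848] yaw 3.1168 tilt [0.011  0.0003] t 41.03 grip 0.0799 F [-0.7 -0.1 -0.5]
tool mm [-15.4  -0.9  -5. ] turn -0.0002
scene small 213 [ 0.565 -0.048  0.209] [0.626 0.016 0.226] below 389 [ 0.574 -0.012  0.053] 0.008
scene large 568 [0.56  0.054 0.209] [0.627 0.118 0.238] below 527 [0.57  0.092 0.106] 0.008
scene brass 383 [0.56  0.158 0.209] [0.626 0.222 0.23 ] below 464 [0.572 0.193 0.103] 0.008
side small 67 [ 0.569 -0.052  0.21 ] [0.585 0.014 0.22 ] below 233 [ 0.577 -0.02   0.085] 0.008
side large 143 [0.563 0.046 0.21 ] [0.591 0.112 0.234] below 232 [0.573 0.075 0.106] 0.008
side brass 68 [0.564 0.15  0.211] [0.593 0.216 0.225] below 58 [0.572 0.182 0.117] 0.008
changed px >60: 0
changed px >60: 0
[np.float64(267.43), np.float64(270.44), np.float64(295.13), np.float64(236.08), np.float64(322.65), np.float64(196.76)]
[np.float64(268.03), np.float64(270.49), np.float64(294.8), np.float64(236.02), np.float64(322.7), np.float64(196.68)]
[np.float64(267.53), np.float64(270.55), np.float64(294.93), np.float64(236.02), np.float64(322.82), np.float64(196.75)]
[np.float64(267.06), np.float64(270.42), np.float64(294.87), np.float64(236.05), np.float64(322.74), np.float64(196.75)]
[np.float64(267.68), np.float64(270.5), np.float64(294.89), np.float64(236.05), np.float64(322.53), np.float64(196.68)]
changed px bottle 0 jar 0
```

Everything is still and the bystanders are unchanged. Handing in.

```bash
python3 -c "
from cell import job; print(job.finish_job())"
```

```text
the job is handed in; nothing more can be done
None
```

Both tools are back in the stand, and I handed the job in at about 41 s. The steel hammer hangs in the small ring and the mallet in the large ring.

- **How it went:** I gripped each head across its end faces. The hammer's handle partly swung down by itself, while the mallet stayed level, so I used the fixed rail to fold each handle down before lowering it through its ring.
- **Last checks:**
  - Both heads rest on their rings: the hammer's head top measured about 0.223 m and the mallet's about 0.236 m.
  - Nothing changed between pictures taken 3.4 s apart, so nothing was swaying.
  - The brass hammer was still hanging in its ring. I did not compare its position with the start.
  - The oil bottle and screw jar show no change from the first picture.
  - The gripper was open, about 0.15 m above the heads, touching nothing.
- **Disagreements:** The mallet had shifted about 13 mm off-centre in the pads by the time it was lowered, but it seated properly. Camera position estimates differed by about 2–3 mm. No check failed.

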